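Press the mould-shelf label holder home behind the lip

TASK

Take the wider of the two white label holders out of the wooden stand and push it, blade down, into the sprung slot behind the metal lip of the ware shelf until its shoulder sits flush on the lip. Don't ram it, and leave the other holder, the measuring cup and the plaster mould where they are. The spring pushes the holder back out until somebody pins it, so finish still gripping it and pressing it fully home: do not let go.

Things in the scene. Friction and masses are not known exactly. Their poses are not given: they have to be found in the camera images.
- wide_holder: Wider white plastic label holder, an upright plate 70 mm wide (its y). From the bottom (z up): blade 5 mm thick (its x; lowest 8 mm only 3 mm) and 26 mm deep; shoulder bar 18 mm thick, 26 to 32 mm; card panel 10 mm thick, 32 to 80 mm, to grip across its thickness. About 60 g. Origin: middle of the blade's bottom edge. Starts upright in a pocket of the stand, shoulder on the stand's top
- shoulder (a point): Centre of the underside of the wide holder's shoulder, 26 mm above the holder's origin; axes as the holder's
- narrow_holder: The other label holder: the same but only 42 mm wide, in the stand's other pocket; to be left there
- stand: Fixed wooden block 60 x 200 x 40 mm (x, y, z) with two equal pockets in a row along its y, centred 49 mm either side of its middle, each 9 mm (x) by 76 mm (y), 30 mm deep; the holders in it have its axes. Origin: centre of its underside, on the table
- shelf: Fixed low wooden ware shelf 300 mm wide (its y), top 80 mm up, board reaching 210 mm to its +x. Along its front (-x, roughly towards the robot) runs a 6 mm aluminium lip, top level with the board. Mid-way, between lip and board, is an upright slot 9 mm (x) by 80 mm (y), open on top; the holder fits either way round. Origin: on the table below the slot's centre
- bay (a point): Centre of the slot's mouth, level with the lip's top (80 mm above the table); axes as the shelf's
- clip (a joint): Spring bar in the slot, 64 mm long, its top 19 mm below the lip's top. Value: how far it is pushed down, 0 to 0.010 m; it resists with 4.5 N at first and 0.9 N more per mm. A holder fully home (shoulder on the lip) has pushed it down 7 mm with about 11 N; let go, it is pushed back up about 7 mm
- mould: Loose plaster mould with clay casts on it, 75 x 140 x 42 mm, 0.55 kg, on the shelf's board, its centre about 155 mm behind the slot. Origin: centre of its underside
- cup: Loose clear plastic measuring cup with a handle, 90 mm across, 100 mm tall, on the table between the robot and the work. Origin: centre of its underside
Not all that is in view belongs to the job. There is more than one size of the stand; the job needs the smallest.

How it is judged:
By the outcome, as a careful person would: the job done as asked, in the order asked, and still so for the second after the job is handed in, while the arm keeps its last pose, push and grip.
It also fails if it takes over 42 s, if anything falls off the work surface, if the arm or the gripper's body presses on something with over 40 N, if the wrist force passes 120 N, or if a joint passes its speed limit or range.

ROBOT

A 6-joint arm with a two-finger parallel gripper is mounted at the origin on the work surface. World frame = base frame: x ahead of the robot, y to its left, z up, the work surface at z = 0. Lengths are in mm, angles in rad, forces in N, time in s.
With the tool pointing down it reaches from about 300 to 775 mm from the base axis. Payload 14.6 kg.
Tool frame: the origin (TCP) lies midway between the tips of the shut fingers; the grasp point (between the pads) lies 19 mm behind it; y points along the fingers, z is the direction in which the jaws open and shut, and the axes are right-handed (so a half turn about y gives the same grasp; the last joint's range is limited). The gripper opens to 94 mm and grips with 3 to 60 N. Pads are 16 mm wide; open, the fingers measure 119 mm over their backs; the gripper's body (75 mm by 177 mm) begins 78 mm behind the grasp point.
Start: joints at [-1.198, 0.3, 1.521, -0, 1.321, -0.067], TCP at [234.159, -497.653, 205.446] pointing down, gripper open.
Joint ranges: [-3.03, 3.03], [-0.79, 2.21], [0.23, 2.52], [-1.04, 4.18], [0, 3.07], [-2.55, 2.55]. Speed limits (rad/s): [2.22, 2.22, 2.57, 3.14, 3.14, 3.14].

INTERFACE

Orientations are given as [roll, pitch, yaw] about the fixed x, y, z axes, in that order (R = Rz(yaw) Ry(pitch) Rx(roll)).
In Python, from cell import manip gives the robot as it stands.
- The arm moves only by the tool play_rows, never from a script. Its argument "series" is a list of rows, each a list of 3 entries, a list of its own where there are three numbers: the shift along the tool's x, y, z in m, then the turn about the tool's y in rad, then the closure, from 0 (fully open) to 1 (shut). In form: [[[dx, dy, dz], twist, grip], ...]. A call has 1 to 20 rows; each row is the pose to reach, as a shift and turn from the pose measured when the call began, along the tool's axes at that moment; what a row does not reach only later rows make up. A row lasts 1/10 s, in which the tool goes at most 50 mm and 8.59 degrees, less where a joint would pass 70% of its speed; a pose out of reach is approached as far as the arm can. A call with a gripper value outside its range is refused whole. The fingers move at their own pace and stop on an object; "squeeze" is the grip in N (left out, the last holds). Time passes only in rows, so rows that repeat a pose let the fingers close. It gives the time, the measured TCP pose, the force and the opening at its end, in the units of the state.
- manip.read_state(): the state, without advancing time (a new reading comes with each control period).
- manip.camera(name): name is "side" or "top" or "wrist"; returns the picture (420x560x3 uint8, red, green, blue); there is no depth.
- manip.camera_params(name): a dict with "K" (3x3 intrinsics, pixels), "dist_coeffs" ([k1, k2, p1, p2, k3] as OpenCV has them; the pictures are not rectified), "rvec" (rotation vector, rad) and "tvec" (3), from world to camera coordinates, as OpenCV has them. Camera axes: x right, y down, z forward; pixel columns grow to the right and rows downward; lengths in mm; the calibration is good to about 2 mm. A picture is of the moment at which its call begins: read the wrist's pose just before it. camera_params takes no time and is no camera call; for the wrist camera it gives the pose at the moment of the call.
- manip.sign_off(): hands the job in, once; it reports no verdict.
The state is a dict: "clock": time; "joints": joint angles; "qd": joint speeds; "effort": joint torques, N m; "eef_pos": TCP position; "eef_rot": TCP orientation; "wrist_force": force on the tool from outside, world axes, zero at the start; "moment": the same for the moment, N m; "finger_gap": finger opening in mm.
Only numpy, scipy, OpenCV 4.12 (cv2) and the standard library are available. Lean on these libraries where they do the work, as an engineer would, in place of code of your own. Each camera call takes 0.05 s, during which the arm holds its last target. There are 200 camera calls.

## Working session

There is one attempt and no reset: what is moved stays moved. The work goes in short steps, Python scripts to look and compute and a tool call to move; the robot and the scene stay as the last step left them, time stands still between calls to the robot, and variables do not carry over. Pictures are saved under pics/ and viewed, about 8 in all and at most 12, crops included, and the job is handed in when it is done.

Besides the shell and the picture viewer there is one more tool, called after "Emit:" as name([rows], argument=value, ...), one row to a line, values as JSON. play_rows: Moves the arm, as the interface text tells. Its arguments: {"type":"object","properties":{"series":{"type":"array","items":{"type":"array"}},"squeeze":{"type":"number"}},"required":["series"]}

```bash
mkdir -p pics; ls
python3 - <<'E'
from cell import manip
import cv2,numpy as np
s=manip.read_state();print(s)
for n in("side","top"):
    cv2.imwrite(f"pics/{n}0.png",manip.camera(n)[:,:,::-1])
    p=manip.camera_params(n);R=cv2.Rodrigues(np.array(p["rvec"],float))[0];print(n,p["K"],p["dist_coeffs"],-R.T@np.array(p["tvec"]).ravel())
E
```

```text
pics
{'clock': 0.0, 'joints': array([-1.19763896e+00,  3.00464268e-01,  1.52157264e+00,  1.00007529e-05,
        1.32069330e+00, -6.65883372e-02]), 'qd': array([-2.20387015e-05,  1.63776158e-03, -1.54003656e-03,  1.17479833e-03,
       -1.01977386e-03,  2.87810688e-04]), 'effort': array([ 1.05241812e-03, -5.31809485e+01, -3.52738595e+01,  7.08939414e-02,
        2.44259764e-02, -1.41385367e-04]), 'eef_pos': array([ 234.0515913 , -497.43003472,  204.89364776]), 'eef_rot': array([-1.57193071e+00,  8.53570652e-05, -2.70184948e+00]), 'wrist_force': array([-0.3544721 , -0.78052153,  0.9453972 ]), 'moment': array([-0.02737559,  0.01943858,  0.01197441]), 'finger_gap': 93.65399528475541}
side [[486.33652672   0.         282.00788199]
 [  0.         486.33652672 210.45793732]
 [  0.           0.           1.        ]] [-0.01343888  0.          0.          0.          0.        ] [ 431.82686015 -775.67118453  898.36792341]
top [[504.55191803   0.         284.64240463]
 [  0.         504.55191803 214.00295751]
 [  0.           0.           1.        ]] [-0.17096922  0.          0.          0.          0.        ] [ 300.82974757   15.16144239 1114.421425  ]
```

View pics/side0.png

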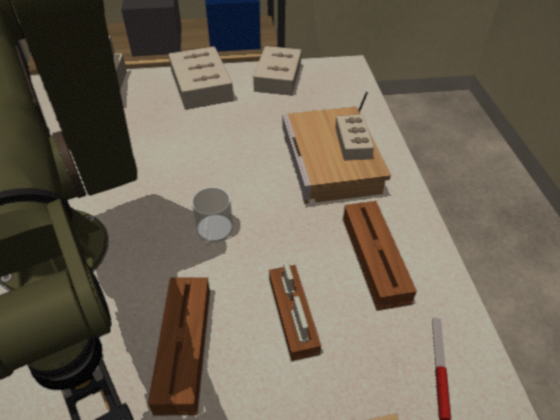

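View pics/top0.png

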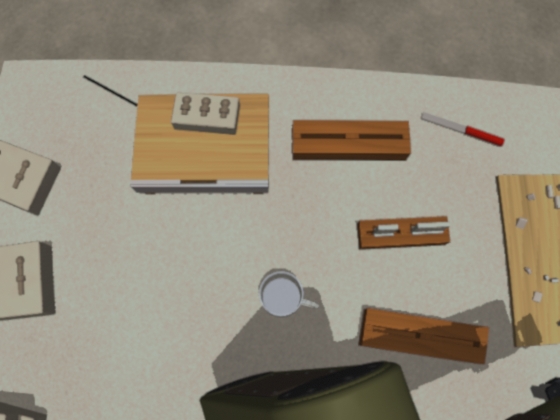

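The side view shows the small stand at about (294,310), the shelf at (335,150) and the cup at (213,215). In the top view the stand spans (360-449, 217-248), with the longer white plate on its right at (430,229). The slot is at about (198,182) and the cup at (281,295). I'll enlarge both for corner pixels.

Run:
```python
import cv2,numpy as np
t=cv2.imread("pics/top0.png")
a=cv2.resize(t[205:260,350:460],None,fx=7,fy=7,interpolation=cv2.INTER_CUBIC)[:300]
b=cv2.resize(t[165:205,125:280],None,fx=5,fy=5,interpolation=cv2.INTER_CUBIC)
c=np.zeros((300+200,775,3),np.uint8);c[:300,:770]=a;c[300:,:775]=b
cv2.imwrite("pics/crop.png",c)
```

```text
(no output)
```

View pics/crop.png

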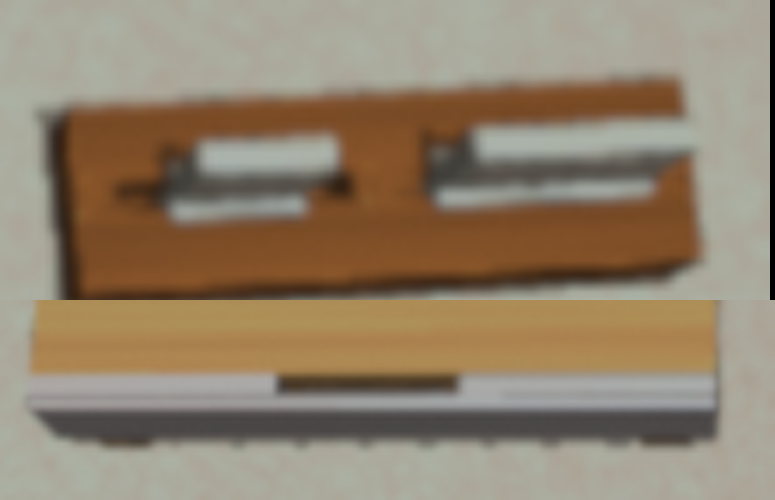

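```bash
cat > h.py <<'E'
from cell import manip
import cv2,numpy as np
from scipy.spatial.transform import Rotation as Ro
def ray(p,uv,z):
    """pixels -> world points on the plane(s) z"""
    R=cv2.Rodrigues(np.array(p["rvec"],float))[0];t=np.array(p["tvec"],float).ravel();c=-R.T@t
    n=cv2.undistortPoints(np.array(uv,float).reshape(-1,1,2),np.array(p["K"]),np.array(p["dist_coeffs"]))[:,0]
    d=np.c_[n,np.ones(len(n))]@R
    return c+d*((z-c[2])/d[:,2])[:,None]
def proj(p,X):
    return cv2.projectPoints(np.array(X,float),np.array(p["rvec"],float),np.array(p["tvec"],float),np.array(p["K"]),np.array(p["dist_coeffs"]))[0][:,0]
def toolshift(target):
    s=manip.read_state();R=Ro.from_euler("xyz",s["eef_rot"]).as_matrix()
    return R.T@(np.array(target)-s["eef_pos"])/1000,R,s
E
python3 - <<'E'
from h import *
np.set_printoptions(precision=4,suppress=True)
p=manip.camera_params("top")
A=lambda L:np.array(L)/7+[350,205]
B=lambda L:(np.array(L)-[0,300])/5+[125,165]
S=ray(p,A([(68,107),(680,80),(700,258),(80,297)]),40.);print("stand",S,S.mean(0))
H=ray(p,A([(478,127),(693,118),(693,148),(473,160)]),94.);print("hold",H,H.mean(0))
N=ray(p,A([(200,142),(337,136),(340,165),(200,173)]),94.);print("narrow",N.mean(0))
print("slot",ray(p,B([(277,375),(458,375),(458,392),(277,392)]),80.))
print("lip",ray(p,B([(27,400),(715,403)]),80.), "boardedge",ray(p,B([(30,375),(715,375)]),80.))
print("cup rim",ray(p,[(281,287)],100.))
w=manip.camera_params("wrist");s=manip.read_state();R=Ro.from_euler("xyz",s["eef_rot"]).as_matrix()
Rc=cv2.Rodrigues(np.array(w["rvec"],float))[0];c=-Rc.T@np.array(w["tvec"]).ravel()
print("tool R",R,"cam in tool",R.T@(c-s["eef_pos"]),"cam axes in tool",R.T@Rc.T,w["K"])
E
```

```text
stand [[ 553.1243 -140.4868   40.    ]
 [ 572.9063 -337.6727   40.    ]
 [ 515.4775 -343.2249   40.    ]
 [ 493.0006 -145.5978   40.    ]] [ 533.6271 -241.7456   40.    ]
hold [[ 541.202  -256.9682   94.    ]
 [ 547.637  -323.788    94.    ]
 [ 538.3451 -323.6077   94.    ]
 [ 530.9906 -255.3863   94.    ]] [ 539.5437 -289.9376   94.    ]
narrow [ 529.4679 -193.4521   94.    ]
slot [[611.0268 253.1738  80.    ]
 [615.1737 174.5442  80.    ]
 [607.5625 173.8583  80.    ]
 [603.392  252.3428  80.    ]]
lip [[594.1285 362.4286  80.    ]
 [608.7295  63.3121  80.    ]] boardedge [[605.4985 362.6086  80.    ]
 [621.2367  64.1119  80.    ]]
cup rim [[392.9174  23.0848 100.    ]]
tool R [[-0.9048 -0.0004  0.4258]
 [-0.4258  0.0009 -0.9048]
 [-0.     -1.     -0.001 ]] cam in tool [ -67.8007 -179.5244   -0.1934] cam axes in tool [[ 0.0003  0.9725  0.2331]
 [-0.0004 -0.2331  0.9725]
 [ 1.     -0.0004  0.0003]] [[297.8574   0.     283.8312]
 [  0.     297.8574 205.2384]
 [  0.       0.       1.    ]]
```

Emit:
play_rows([
  [[-0.04,0,-0.006],-0.13,0],
  [[-0.08,0,-0.013],-0.26,0],
  [[-0.12,0,-0.019],-0.4,0],
  [[-0.16,0,-0.025],-0.53,0],
  [[-0.2,0,-0.031],-0.66,0],
  [[-0.24,0,-0.038],-0.8,0],
  [[-0.28,0,-0.044],-0.93,0],
  [[-0.32,0,-0.05],-1.06,0],
  [[-0.35,0,-0.055],-1.18,0],
  [[-0.364,0,-0.057],-1.236,0],
  [[-0.364,0,-0.057],-1.236,0],
  [[-0.364,0,-0.057],-1.236,0],
  [[-0.364,0,-0.057],-1.236,0],
])

```text
clock: 1.4
eef_pos: [538.4, -291.6, 205.0]
eef_rot: [-1.571, 0.001, -1.468]
wrist_force: [-0.2, 0.1, 0.3]
finger_gap: 94.2
```

Run:
```python
from h import *
import json
s=manip.read_state();p=manip.camera_params("wrist")
cv2.imwrite("pics/w1.png",manip.camera("wrist")[:,:,::-1])
json.dump({k:np.array(v).tolist() for k,v in p.items()},open("w1.json","w"))
print(s)
c=np.array([538.9,-290.3]);a=.105;ux=np.array([np.cos(a),np.sin(a)]);uy=np.array([-ux[1],ux[0]])
X=[[*(c+ux*i*5+uy*j*35),94] for i in(-1,1) for j in(-1,1)]
print(proj(p,X))
```

```text
{'clock': 1.4, 'joints': array([-5.56365325e-01,  4.41009739e-01,  1.33022984e+00,  5.13579941e-04,
        1.37142556e+00, -6.59073173e-01]), 'qd': array([-0.00437031, -0.00326372, -0.00203069,  0.00096158, -0.00068116,
       -0.00260246]), 'effort': array([ 6.99201990e-01, -6.12680840e+01, -3.58289587e+01,  6.50138338e-02,
        5.79261733e-02,  7.98670430e-03]), 'eef_pos': array([ 538.40054249, -291.56922121,  204.99817278]), 'eef_rot': array([-1.57133600e+00,  1.05467599e-03, -1.46819075e+00]), 'wrist_force': array([-0.23522469,  0.14510176,  0.34180488]), 'moment': array([-0.02021038, -0.09832279, -0.0364775 ]), 'finger_gap': 94.19483540789687}
[[279.27171393 235.25394614]
 [278.81586372 167.00230171]
 [288.99877498 235.22888629]
 [289.08860412 166.97389221]]
```

View pics/w1.png

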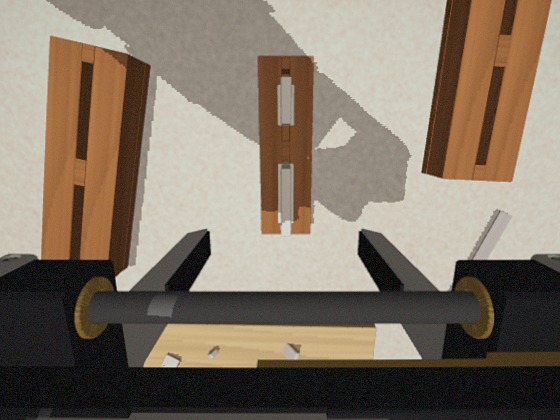

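Run:
```python
import cv2
a=cv2.imread("pics/w1.png")[150:240,250:325]
cv2.imwrite("pics/c2.png",cv2.resize(a,None,fx=6.5,fy=6.5,interpolation=cv2.INTER_CUBIC))
```

```text
(no output)
```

View pics/c2.png

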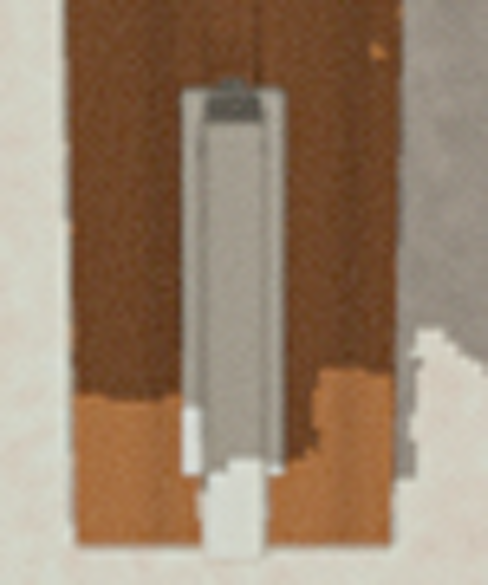

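The panel top in the crop runs from (286.2,169) to (286.1,236) in the full image, so the yaw is right. It is centred about 2 px to the tool's +z side. I'll correct that, go down and grip.

Emit:
play_rows([
  [[0,0.03,0.002],0,0],
  [[0,0.07,0.002],0,0],
  [[0,0.11,0.002],0,0],
  [[0,0.14,0.002],0,0],
  [[0,0.151,0.002],0,0],
  [[0,0.151,0.002],0,0.5],
  [[0,0.151,0.002],0,0.8],
  [[0,0.151,0.002],0,1],
  [[0,0.151,0.002],0,1],
  [[0,0.151,0.002],0,1],
  [[0,0.151,0.002],0,1],
  [[0,0.151,0.002],0,1],
  [[0,0.151,0.002],0,1],
], squeeze=40)

```text
clock: 2.75
eef_pos: [540.4, -291.3, 54.1]
eef_rot: [-1.571, 0.001, -1.468]
wrist_force: [0.3, -0.1, 0.4]
finger_gap: 33.2
```

Emit:
play_rows([
  [[0,0,0],0,1],
  [[0,0,0],0,1],
  [[0,0,0],0,1],
  [[0,0,0],0,1],
  [[0,0,0],0,1],
  [[0,0,0],0,1],
  [[0,0,0],0,1],
])

```text
clock: 3.45
eef_pos: [540.3, -291.3, 54.1]
eef_rot: [-1.571, 0.001, -1.468]
wrist_force: [0.0, 0.0, -0.1]
finger_gap: 10.1
```

Emit:
play_rows([
  [[0,-0.005,0],0,1],
  [[0,-0.015,0],0,1],
  [[0,-0.03,0],0,1],
  [[0,-0.055,0],0,1],
  [[0,-0.09,0],0,1],
  [[0,-0.13,0],0,1],
  [[0,-0.155,0],0,1],
  [[0,-0.16,0],0,1],
  [[0,-0.16,0],0,1],
])

```text
clock: 4.35
eef_pos: [540.5, -291.5, 215.0]
eef_rot: [-1.57, -0.0, -1.468]
wrist_force: [0.4, -0.2, -1.6]
finger_gap: 9.8
```

Run:
```python
from h import *
cv2.imwrite("pics/w2.png",manip.camera("wrist")[:,:,::-1])
d,R,s=toolshift([609.3,213.5,205]);print(d,s["eef_rot"],s["wrist_force"],s["joints"])
```

```text
[-0.49498545  0.00912503  0.12053   ] [-1.57172789e+00  1.42235991e-03 -1.46810043e+00] [ 0.46579342 -0.41493863 -0.39879881] [-5.54424586e-01  4.38865475e-01  1.31349626e+00  5.66268726e-04
  1.39083734e+00 -6.57222945e-01]
```

View pics/w2.png

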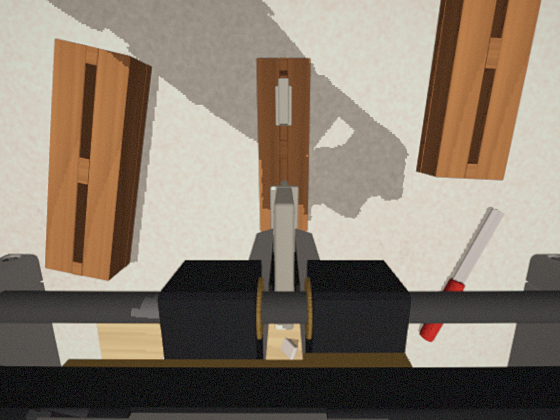

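The holder is gripped straight and out of the stand, and the narrow one is still in its pocket. Next I stop about 100 mm short of the slot to look at it.

Emit:
play_rows([
  [[-0.02,0,0.006],0.01,1],
  [[-0.055,0,0.017],0.02,1],
  [[-0.095,0,0.029],0.03,1],
  [[-0.135,0,0.041],0.04,1],
  [[-0.175,0,0.053],0.052,1],
  [[-0.215,0,0.065],0.052,1],
  [[-0.255,0,0.077],0.052,1],
  [[-0.295,0,0.09],0.052,1],
  [[-0.335,0,0.102],0.052,1],
  [[-0.37,0,0.112],0.052,1],
  [[-0.39,0,0.115],0.052,1],
  [[-0.395,0,0.115],0.052,1],
  [[-0.395,0,0.115],0.052,1],
  [[-0.395,0,0.115],0.052,1],
])

```text
clock: 5.8
eef_pos: [613.9, 112.3, 213.4]
eef_rot: [-1.573, 0.001, -1.521]
wrist_force: [-0.2, -0.2, -0.9]
finger_gap: 9.8
```

Run:
```python
from h import *
import json
s=manip.read_state();p=manip.camera_params("wrist")
im=manip.camera("wrist")[:,:,::-1]
cv2.imwrite("pics/w3full.png",im)
json.dump({k:np.array(v).tolist() for k,v in p.items()},open("w3.json","w"))
print(s["eef_pos"],s["eef_rot"])
c=np.array([609.3,213.5]);a=.051;ux=np.array([np.cos(a),np.sin(a)]);uy=np.array([-ux[1],ux[0]])
q=proj(p,[[*(c+ux*i*4.5+uy*j*40),80] for i in(-1,1) for j in(-1,1)]);print(q)
x0,y0=(q.mean(0)-[62,52]).astype(int).clip(0);print(x0,y0)
a=im[y0:y0+98,x0:x0+130];cv2.imwrite("pics/c3.png",cv2.resize(a,None,fx=6,fy=6,interpolation=cv2.INTER_CUBIC))
```

```text
[613.90355016 112.31144603 213.43909884] [-1.57270058e+00  1.08644291e-03 -1.52099551e+00]
[[279.72598042 140.22482004]
 [279.34386806  55.70283769]
 [288.48589838 140.21154129]
 [288.65109266  55.68373755]]
222 45
```

View pics/c3.png

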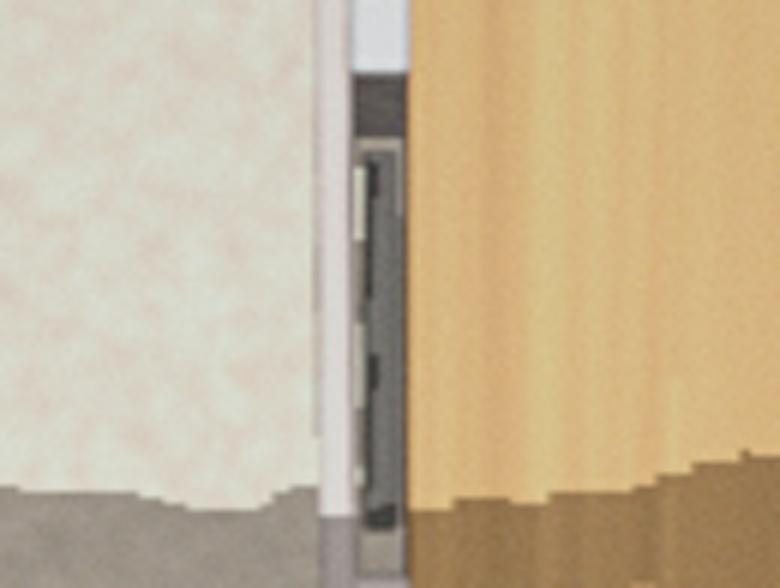

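Run:
```python
from h import *
np.set_printoptions(precision=4,suppress=True)
s=manip.read_state();p=manip.camera_params("wrist");R=Ro.from_euler("xyz",s["eef_rot"]).as_matrix()
X=lambda t:s["eef_pos"]+R@np.array(t,float)
print("holder top edge far end pred",proj(p,[X([-35,-40,-5]),X([-35,-40,5])]))
im=cv2.imread("pics/w3full.png")[170:230,255:315];cv2.imwrite("pics/c4.png",cv2.resize(im,None,fx=8,fy=8,interpolation=cv2.INTER_CUBIC))
S=ray(p,[(280.8,57),(289.9,57),(289.9,141.2),(280.8,141.2)],80.);c=S.mean(0);print(S,c,np.arctan2(*(-(S[:2]-S[2:][::-1]).mean(0)*[1,-1])[:2]))
for z in(205,125): print(toolshift([c[0],c[1],z])[0])
```

```text
holder top edge far end pred [[272.5836 203.4731]
 [293.3703 203.4643]]Traceback (most recent call last):
  File "<stdin>", line 7, in <module>
ValueError: operands could not be broadcast together with shapes (3,) (2,)
```

View pics/c4.png

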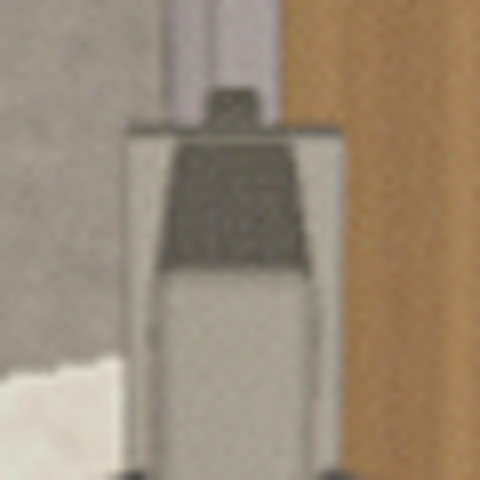

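The in-hand panel and shoulder edges (v 204 and 186) match the nominal grip. Now over the slot, with the blade about 8 mm above the lip.

Emit:
play_rows([
  [[-0.02,0,0],0,1],
  [[-0.05,0,0.001],0,1],
  [[-0.08,0.01,0.001],0,1],
  [[-0.097,0.03,0.001],0,1],
  [[-0.101,0.055,0.001],0,1],
  [[-0.101,0.075,0.001],0,1],
  [[-0.101,0.085,0.001],0,1],
  [[-0.101,0.085,0.001],0,1],
  [[-0.101,0.085,0.001],0,1],
  [[-0.101,0.085,0.001],0,1],
])

```text
clock: 6.85
eef_pos: [610.5, 213.0, 130.1]
eef_rot: [-1.57, 0.002, -1.522]
wrist_force: [-0.2, 0.6, 0.1]
finger_gap: 9.4
```

Run:
```python
from h import *
np.set_printoptions(precision=4,suppress=True)
d,R,s=toolshift([610,213.2,120]);print(d,s["eef_pos"],s["eef_rot"])
im=manip.camera("wrist")[:,:,::-1]
a=cv2.resize(im[120:270,215:355],None,fx=4,fy=4,interpolation=cv2.INTER_CUBIC)
cv2.imwrite("pics/c5.png",a)
```

```text
[-0.0002  0.0101 -0.0005] [610.4661 212.962  130.1479] [-1.5704  0.0016 -1.5219]
```

View pics/c5.png

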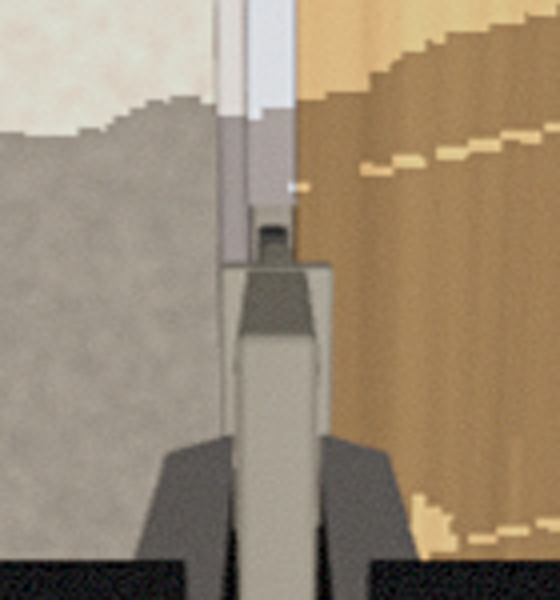

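Slot centre is at crop u≈271 and the blade at about 274, so the blade is off by about 0.5 mm. There is clear room at the slot's end. Inserting down to just above the spring.

Emit:
play_rows([
  [[0,0,-0.0006],0,1],
  [[0,0.004,-0.0006],0,1],
  [[0,0.008,-0.0006],0,1],
  [[0,0.011,-0.0006],0,1],
  [[0,0.014,-0.0006],0,1],
  [[0,0.017,-0.0006],0,1],
  [[0,0.02,-0.0006],0,1],
  [[0,0.023,-0.0006],0,1],
  [[0,0.026,-0.0006],0,1],
  [[0,0.026,-0.0006],0,1],
], squeeze=55)

```text
clock: 7.9
eef_pos: [609.6, 213.0, 103.5]
eef_rot: [-1.571, 0.001, -1.522]
wrist_force: [0.5, 0.1, -0.6]
finger_gap: 9.5
```

Emit:
play_rows([
  [[0,0.001,0],0,1],
  [[0,0.002,0],0,1],
  [[0,0.003,0],0,1],
  [[0,0.004,0],0,1],
  [[0,0.005,0],0,1],
  [[0,0.006,0],0,1],
  [[0,0.007,0],0,1],
  [[0,0.007,0],0,1],
  [[0,0.007,0],0,1],
])

```text
clock: 8.8
eef_pos: [609.7, 213.0, 97.1]
eef_rot: [-1.571, 0.001, -1.522]
wrist_force: [-3.4, -0.9, 7.2]
finger_gap: 10.1
```

Emit:
play_rows([
  [[0,0.001,0],0,1],
  [[0,0.002,0],0,1],
  [[0,0.003,0],0,1],
  [[0,0.004,0],0,1],
  [[0,0.004,0],0,1],
  [[0,0.004,0],0,1],
])

```text
clock: 9.4
eef_pos: [609.7, 213.1, 94.1]
eef_rot: [-1.57, 0.002, -1.522]
wrist_force: [-4.2, -1.5, 10.2]
finger_gap: 9.9
```

Emit:
play_rows([
  [[0,0.0005,0],0,1],
  [[0,0.001,0],0,1],
  [[0,0.0015,0],0,1],
  [[0,0.002,0],0,1],
  [[0,0.002,0],0,1],
  [[0,0.002,0],0,1],
])

```text
clock: 10.0
eef_pos: [609.7, 213.1, 94.0]
eef_rot: [-1.57, 0.002, -1.522]
wrist_force: [-9.8, -2.8, 18.5]
finger_gap: 10.0
```

Run:
```python
from h import *
np.set_printoptions(precision=3,suppress=True)
s=manip.read_state();print(s["wrist_force"],s["moment"],s["eef_pos"],s["eef_rot"])
im=manip.camera("side")[:,:,::-1];w=manip.camera("wrist")[:,:,::-1]
q=proj(manip.camera_params("side"),[[610,213,86]])[0];print(q);x,y=(q-[50,60]).astype(int).clip(0)
r=lambda a:cv2.resize(a,(400,480),interpolation=cv2.INTER_CUBIC)
cv2.imwrite("pics/c6.png",np.hstack([r(im[y:y+120,x:x+100]),r(w[140:260,235:335])]))
```

```text
[-9.75  -2.804 18.49 ] [-0.765  2.016  0.005] [609.74  213.094  94.046] [-1.57   0.002 -1.522]
[296.427 144.449]
```

View pics/c6.png

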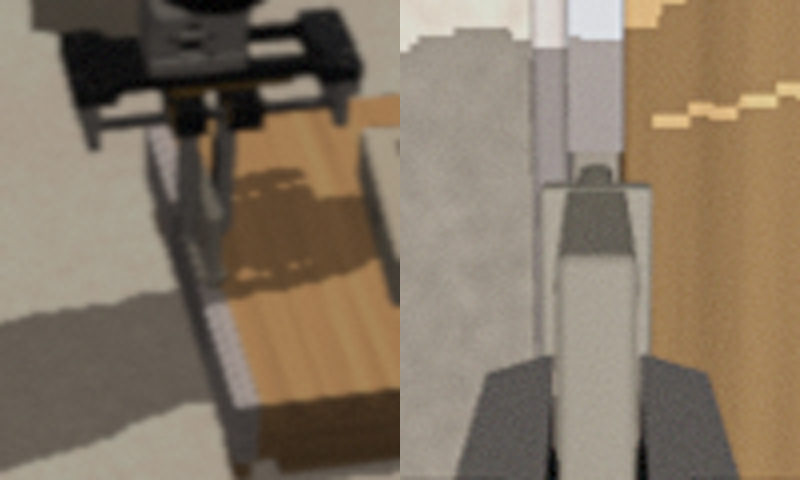

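The holder looks seated in both views. The force rose by 8 N over 0.1 mm of travel, with z at the predicted flush height of 94.1. I'll ease off the sideways load and keep a firm downward preload.

Emit:
play_rows([
  [[0,0.002,-0.0003],0,1],
  [[0,0.0025,-0.0006],0,1],
  [[0,0.0025,-0.0008],0,1],
  [[0,0.0025,-0.0008],0,1],
  [[0,0.0025,-0.0008],0,1],
  [[0,0.0025,-0.0008],0,1],
  [[0,0.0025,-0.0008],0,1],
])

```text
clock: 10.8
eef_pos: [609.7, 213.1, 94.1]
eef_rot: [-1.567, 0.002, -1.522]
wrist_force: [-6.2, -2.4, 19.7]
finger_gap: 9.7
```

Run:
```python
from h import *
np.set_printoptions(precision=2,suppress=True)
for i in range(20):
    im=manip.camera("top")
    if i%5==4: s=manip.read_state();print(s["clock"],s["eef_pos"],s["wrist_force"],s["finger_gap"])
cv2.imwrite("pics/final.png",im[:,:,::-1])
```

```text
11.05 [609.67 213.06  94.06] [-5.73 -2.5  19.98] 9.662235504283938
11.3 [609.67 213.06  94.04] [-5.73 -2.9  19.72] 10.009300207115128
11.55 [609.68 213.07  94.06] [-5.56 -2.29 20.08] 9.669238719171261
11.8 [609.67 213.08  94.02] [-6.41 -2.84 20.08] 9.829336080528412
```

View pics/final.png

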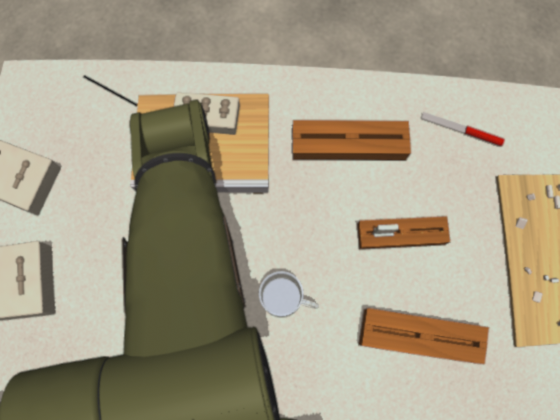

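The narrow holder (385,230), cup (281,295) and mould (right edge at 239,113) are where they were. The press held steady for 1 s, so I'm handing in.

```bash
python3 -c "
from cell import manip
print(manip.sign_off())"
```

```text
the job is handed in; nothing more can be done
None
```

I took the wide holder out of the smallest stand and pushed it blade down into the sprung slot. I handed in at 11.8 s, still gripping it and pressing it home; sign-off gives no verdict.

- **Seating:** The tool stopped at z = 94.0 mm, against 94.1 mm predicted for the shoulder flush on the lip. The force then jumped from about 10 to 18 N over 0.1 mm of travel.
- **Holding:** Over the last second the downward push stayed at about 20 N, against roughly 11 N from the spring. The finger gap stayed near 10 mm, so the holder was not slipping.
- **Left alone:** In the final top view, the narrow holder, cup and mould show no movement.

**Less certain:**
- A sideways load of about 6 N on the slot wall remained. It had peaked at about 10 N before I eased it.
- Flushness comes from height and force readings; the last side and wrist pictures agreed but could not resolve it to a millimetre.
- In one close-up the holder looked slightly too small for its expected depth. Its edge rows and the final seating height matched the expected grip, so I put that down to edge blur.

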